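# Edge the square plate out over the board's edge

## Task

Three aluminium plates lie flat on the pile of scaffold boards. Slide the square one straight out over the far long edge of the boards (the side away from the robot) until about a third of it, roughly 40 mm, overhangs so that a gloved hand can pinch it, and leave it there lying flat and roughly square to the edge. Keep it flat on the boards all the way, neither lifted nor tipped, and leave the round plate and the narrow plate where they are.

Things in the scene. Friction and masses are not known exactly. Their poses are not given: they have to be found in the camera images.
- boards: pile of two brown timber scaffold boards, fixed on the table: 200 mm wide (along its own x), 740 mm long (its own y), 76 mm high, flat top. Origin: centre of the underside, on the table. Its own x points away from the robot (within 12 degrees); the far long edge is the line x = +100 mm, at height 76 mm, and beyond it there is only the table 76 mm lower. A loose steel nut (26 mm across, 14 mm high) stands on the top in each of the two gaps between the plates.
- square_plate: the plate to move: loose square aluminium plate, 130 x 130 x 10 mm, about 0.4 kg, with a 30 mm hole through its middle and four small dark dots near its corners; lies on the boards in the left, middle or right place. Origin: centre of the underside; x and y along its sides, x turned at most 10 degrees from the boards' x; z up. It slides on the wood with a friction coefficient of roughly 0.5 to 1 and stops when the push stops.
- round_plate: bystander: loose round aluminium plate, 120 mm diameter, 10 mm thick, no hole in the middle, four small dark dots, on the boards. Origin: centre of the underside, z up.
- narrow_plate: bystander: loose narrow aluminium plate, 60 mm (its own x) by 130 mm (its own y), 10 mm thick, two small dark dots, on the boards. Origin: centre of the underside, z up.
Not all that is in view belongs to the job. What is shaped like the square_plate but turquoise is not meant.

How it is judged:
By the outcome, as a careful person would: the job done as asked, in the order asked, and still so for the second after the job is handed in, with the robot touching nothing.
It also fails if it takes over 32 s, if anything falls off the work surface, if the arm or the gripper's body presses on something with over 40 N, if the wrist force passes 120 N, or if a joint passes its speed limit or range.

## Robot

A 6-joint arm with a two-finger parallel gripper is mounted at the origin on the work surface. World frame = base frame: x ahead of the robot, y to its left, z up, the work surface at z = 0. Lengths are in m, angles in rad, forces in N, time in s.
With the tool pointing down it reaches from about 0.35 to 0.85 m from the base axis. Payload 8.1 kg.
Tool frame: the origin (TCP) lies on the centre line of the jaws, within the pads' length; the fingertips stand robot.finger_overhang ahead of it and the grasp point (between the pads) lies 5 mm behind it (robot.finger_overhang is the distance from the TCP to the fingertips, in m); z points along the fingers, y is the direction in which the jaws open and shut (so a half turn about z gives the same grasp; the last joint's range is limited). The gripper opens to 93 mm and grips with 3 to 60 N. Pads are 15 mm wide; open, the fingers measure 128 mm over their backs; the gripper's body (75 mm by 188 mm) begins 65 mm behind the grasp point.
Start: joints at [1.132, 0.13, 1.488, -0, 1.523, -0.085], TCP at [0.208, 0.563, 0.204] pointing down, gripper open.
Joint ranges: [-2.96, 2.96], [-0.89, 2.26], [0.02, 2.5], [-1.34, 4.48], [0, 2.73], [-2.66, 2.66]. Speed limits (rad/s): [2.39, 2.39, 2.79, 3.14, 3.14, 3.14].

## Interface

Orientations are given as a rotation vector (axis times angle).
In Python, from plant import robot gives the robot as it stands. The module is installed in compiled form; this text tells all that it offers.
- The arm moves only by the tool carry_out, never from a script. Its argument "commands" is a list that holds one entry, the list of rows, each a list of 4 numbers: the shift along the tool's x, y, z in cm, then the turn about the tool's z in degrees. In form: [[[tx, ty, tz, roll], ...]]. A call has 1 to 20 rows; each row shifts and turns the commanded pose from where the row before left it, along the tool's axes as they then stand; what a row does not reach is not made up. A row lasts 1/12 s, in which the tool goes at most 41.7 mm and 7.16 degrees, less where a joint would pass 70% of its speed; a pose out of reach is approached as far as the arm can. A call is refused whole if a number of a shift passes 4.17 or a number of a turn 7.16, either way. A call with a gripper value outside its range is refused whole. "claw" is the finger opening in cm, from 0 to 9.3, set as the call begins (left out, the last holds). The fingers move at their own pace and stop on an object; "grip_force" is the grip in N (left out, the last holds). Time passes only in rows, so rows that do not move let the fingers close. It gives the time, the measured TCP pose, the force and the opening at its end, in the units of the state.
- robot.read_state(): the state, without advancing time (a new reading comes with each control period).
- robot.read_camera(name): name is "scene" or "side" or "wrist"; returns the picture (384x512x3 uint8, red, green, blue); there is no depth.
- robot.camera_params(name): a dict with "mtx" (3x3 intrinsics, pixels), "R" (3x3) and "t" (3): a world point X has camera coordinates R X + t. Camera axes: x right, y down, z forward; pixel columns grow to the right and rows downward; lengths in m; the calibration is good to about 2 mm. A picture is of the moment at which its call begins: read the wrist's pose just before it. camera_params takes no time and is no camera call; for the wrist camera it gives the pose at the moment of the call.
- robot.close_job(): hands the job in, once; it reports no verdict.
The state is a dict: "t": time; "q": joint angles; "dq": joint speeds; "joint_torque": joint torques, N m; "tool_pos": TCP position; "orientation": TCP orientation; "force": force on the tool from outside, world axes, zero at the start; "wrist_torque": the same for the moment, N m; "opening": finger opening in m.
Only numpy, scipy, OpenCV 4.12 (cv2) and the standard library are available. Lean on these libraries where they do the work, as an engineer would, in place of code of your own. Each camera call takes 0.05 s, during which the arm holds its last target.

## Working session

There is one attempt and no reset: what is moved stays moved. The work goes in short steps, Python scripts to look and compute and a tool call to move; the robot and the scene stay as the last step left them, time stands still between calls to the robot, and variables do not carry over. Pictures are saved under pics/ and viewed, and the job is handed in when it is done.

Besides the shell and the picture viewer there is one more tool, called in YAML: its name, and indented under it one key for each argument. carry_out: Moves the arm, as the interface text tells. Its arguments: {"type":"object","properties":{"commands":{"type":"array","items":{"type":"array","items":{"type":"array","items":{"type":"number"}}}},"claw":{"type":"number"},"grip_force":{"type":"number"}},"required":["commands"]}

```bash
mkdir -p pics
python3 - <<'E'
from plant import robot
import cv2
s=robot.read_state();print(s); print(robot.finger_overhang)
for n in ["scene","side"]:
    cv2.imwrite(f"pics/{n}0.png",robot.read_camera(n)[:,:,::-1])
    print(n,robot.camera_params(n))
E
```

```text
{'t': 0.0, 'q': array([ 1.13161216e+00,  1.31121171e-01,  1.48929740e+00,  1.07561893e-06,
        1.52303667e+00, -8.53756012e-02]), 'dq': array([-0.00061907,  0.00045495,  0.00050405,  0.00041047, -0.00041919,
       -0.00251593]), 'joint_torque': array([-1.42495137e-03, -5.59833705e+01, -4.91759419e+01,  7.65659055e-02,
        3.53752426e-02, -8.74460466e-05]), 'tool_pos': array([0.2075848 , 0.56228719, 0.20270144]), 'orientation': array([-5.52781639e-01, -3.09208477e+00,  2.82481031e-03]), 'force': array([-0.78583823,  0.43562819, -0.2007764 ]), 'wrist_torque': array([ 0.00083743, -0.03539793,  0.00189019]), 'opening': 0.09328331930857492}
0.014
scene {'mtx': array([[405.22865611,   0.        , 249.6114487 ],
       [  0.        , 405.22865611, 185.17443724],
       [  0.        ,   0.        ,   1.        ]]), 'R': array([[-0.24136592,  0.97030563, -0.01579465],
       [ 0.63309805,  0.14510772, -0.76034901],
       [-0.735479  , -0.1935219 , -0.64932266]]), 't': array([ 0.09800187, -0.2386861 ,  1.20262616])}
side {'mtx': array([[383.4149711 ,   0.        , 251.70094314],
       [  0.        , 383.4149711 , 189.73407355],
       [  0.        ,   0.        ,   1.        ]]), 'R': array([[-0.97847088, -0.20635896,  0.00327514],
       [-0.10906998,  0.50356355, -0.85704579],
       [ 0.17520983, -0.83895157, -0.51522983]]), 't': array([0.49974099, 0.0894007 , 0.71138448])}
```

View pics/scene0.png

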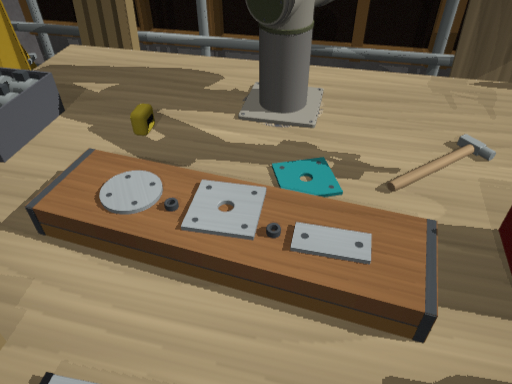

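View pics/side0.png

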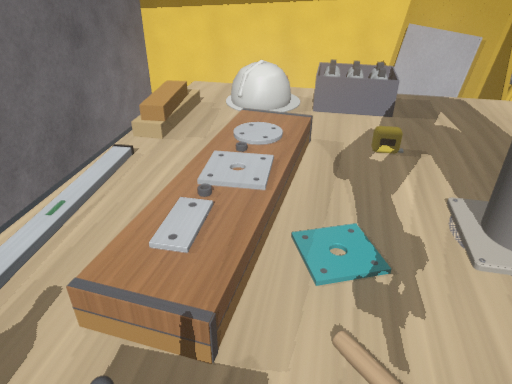

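Run:
```python
import cv2
a=cv2.imread("pics/scene0.png");b=cv2.imread("pics/side0.png")
cv2.imwrite("pics/scene0c.png",cv2.resize(a[165:285,150:300],None,fx=5,fy=5,interpolation=cv2.INTER_CUBIC))
cv2.imwrite("pics/side0c.png",cv2.resize(b[130:220,170:300],None,fx=6,fy=6,interpolation=cv2.INTER_CUBIC))
```

```text
(no output)
```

View pics/scene0c.png

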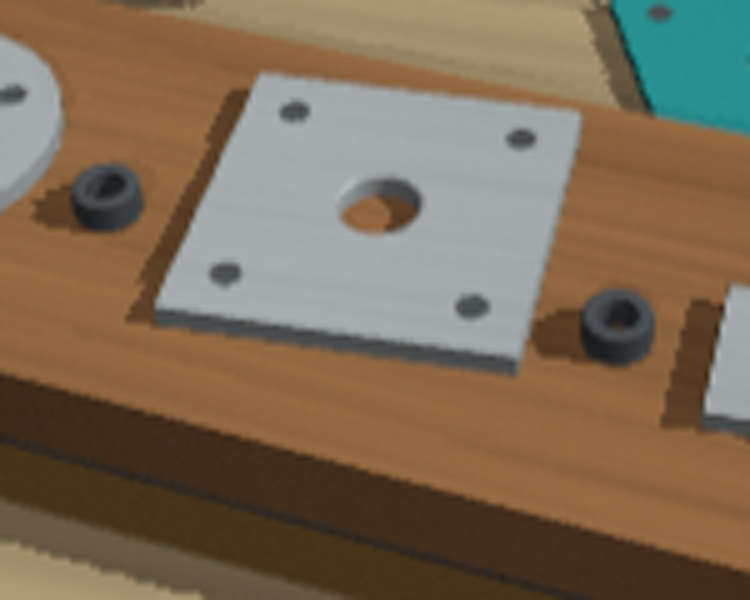

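View pics/side0c.png

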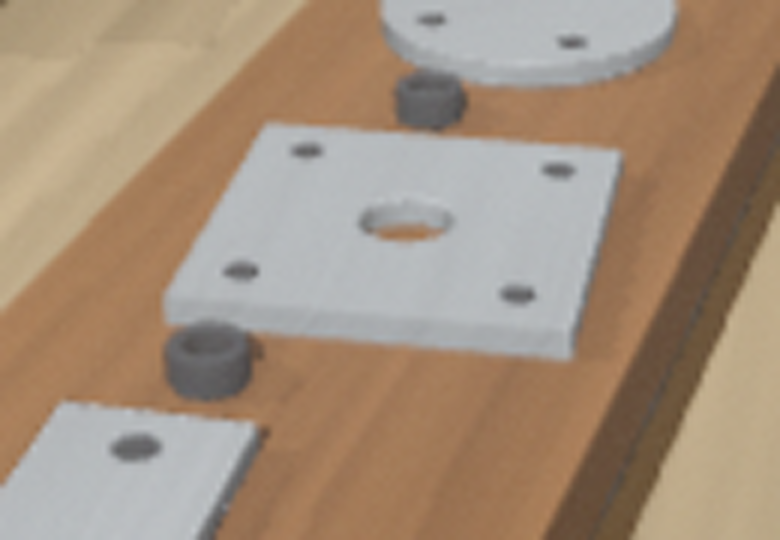

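```bash
cat > h.py <<'E'
import numpy as np
from plant import robot
def ray(cam,uv,z,P=None):
    P=P or robot.camera_params(cam)
    uv=np.atleast_2d(uv).astype(float)
    d=(np.linalg.inv(P["mtx"])@np.c_[uv,np.ones(len(uv))].T)
    d=P["R"].T@d; c=-P["R"].T@P["t"]
    s=(z-c[2])/d[2]
    return (c[:,None]+d*s).T[:,:2]
E
python3 - <<'E'
from h import *
np.set_printoptions(precision=4,suppress=True)
sc=lambda p:np.array(p)/5+[150-.4,165-.4]
sd=lambda p:np.array(p)/6+[170-.4,130-.4]
A=ray("scene",sc([(262,73),(581,113),(518,362),(156,310)]),.086)
B=ray("side",sd([(622,150),(577,345),(164,300),(266,124)]),.086)
for C in(A,B):
    print(C,C.mean(0),[np.linalg.norm(C[i]-C[i-1]) for i in range(4)])
    e=C[1]-C[0]; f=C[2]-C[3];print("near,far edge yaw",np.degrees(np.arctan2(-e[0],e[1])),np.degrees(np.arctan2(-f[0],f[1])))
    e=C[3]-C[0]; f=C[2]-C[1];print("sides yaw",np.degrees(np.arctan2(e[1],e[0])),np.degrees(np.arctan2(f[1],f[0])))
far=ray("scene",sc([(0,373),(375,470),(750,572)]),.076);print("far",far,np.degrees(np.arctan2(-(far[2]-far[0])[0],(far[2]-far[0])[1])))
print("near",ray("scene",[(94,158),(428,221)],.076))
print("hole",ray("scene",sc((380,206)),.082),ray("side",sd((406,220)),.082))
print("nuts",ray("scene",sc([(108,183),(620,309)]),.090),ray("side",sd([(430,86),(209,341)]),.09))
print("narrow edge",ray("scene",sc([(732,290),(708,413)]),.086))
E
```

```text
[[ 0.4794 -0.0784]
 [ 0.4748  0.0509]
 [ 0.6064  0.0575]
 [ 0.6116 -0.0719]] [ 0.5431 -0.0104] [np.float64(0.13231483561004928), np.float64(0.12937802848506966), np.float64(0.13174803183176753), np.float64(0.12952890301858713)]
near,far edge yaw 2.0234941786330607 2.2751775229211897
sides yaw 2.800896818001767 2.8693183230671853
[[ 0.4801 -0.0754]
 [ 0.4719  0.0615]
 [ 0.6033  0.0617]
 [ 0.6094 -0.0692]] [ 0.5412 -0.0054] [np.float64(0.12941820067481175), np.float64(0.13714483912848238), np.float64(0.131407846312084), np.float64(0.13103552761800485)]
near,far edge yaw 3.440264977018454 2.665697179263341
sides yaw 2.7213058914459642 0.06128033982467008
far [[ 0.6435 -0.1185]
 [ 0.6547  0.0206]
 [ 0.6667  0.1468]] -5.006006326178355
near [[ 0.4519 -0.3381]
 [ 0.4891  0.3511]]
hole [[ 0.5389 -0.0117]] [[ 0.544  -0.0146]]
nuts [[ 0.5578 -0.1114]
 [ 0.578   0.0871]] [[ 0.557  -0.1056]
 [ 0.5793  0.0893]]
narrow edge [[0.5562 0.123 ]
 [0.6141 0.1241]]
```

Run:
```python
import cv2
a=cv2.imread("pics/scene0.png");b=cv2.imread("pics/side0.png")
L=lambda im,x0,y0,x1,y1:cv2.resize(im[y0:y1,x0:x1],(400,300),interpolation=cv2.INTER_CUBIC)
cv2.imwrite("pics/c1.png",cv2.vconcat([cv2.hconcat([L(a,30,145,130,220),L(a,350,180,450,255)]),cv2.hconcat([L(a,30,190,130,265),L(a,350,260,450,335)])]))
cv2.imwrite("pics/c2.png",cv2.vconcat([cv2.hconcat([L(b,230,90,330,165),L(b,150,270,250,345)]),cv2.hconcat([L(b,180,100,280,175),L(b,60,250,160,325)])]))
```

```text
(no output)
```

View pics/c1.png

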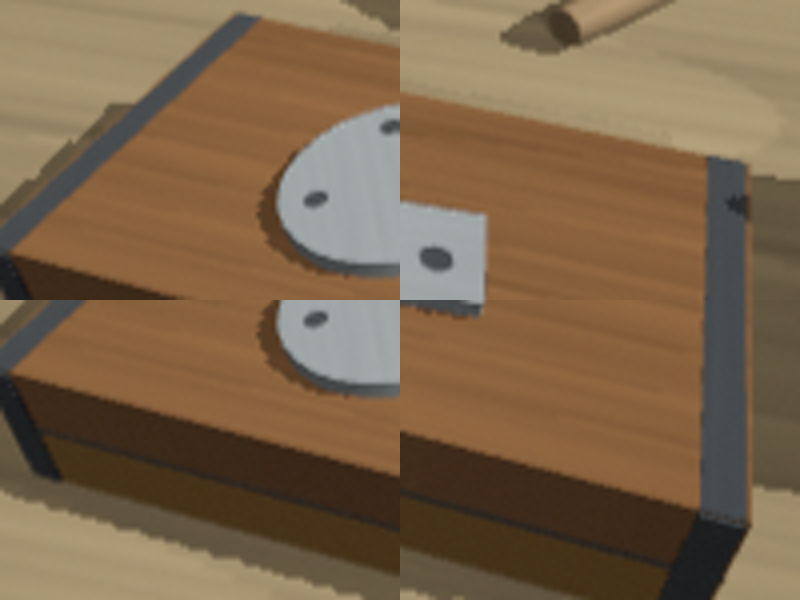

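View pics/c2.png

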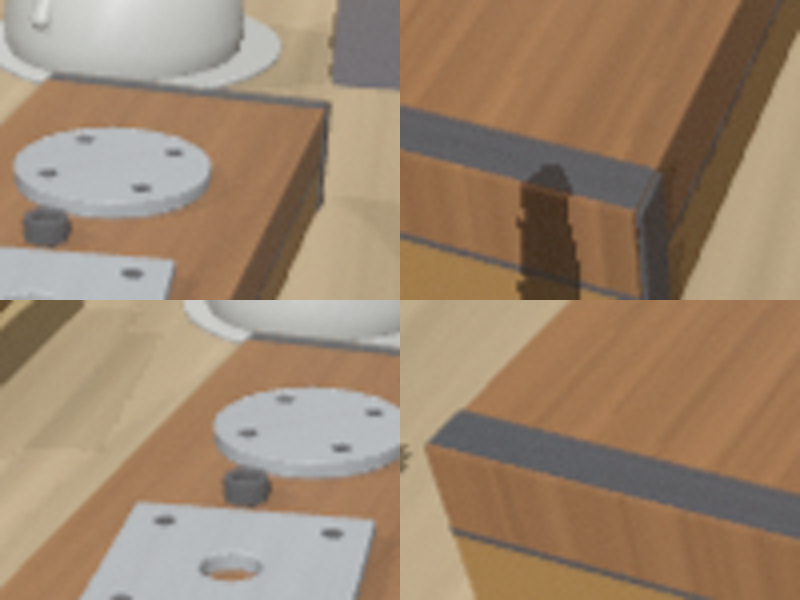

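Run:
```python
from h import *
np.set_printoptions(precision=4,suppress=True)
# order near -y, near +y, far +y, far -y
for n,p in (("scene",[(88.5,148.5),(437.3,220.3),(437.3,315.8),(33.5,208.5)]),("side",[(312,115.7),(208.7,321),(67,286.2),(242.5,108.6)])):
    C=ray(n,p,.076);print(n,C,C.mean(0))
    for i,j in((0,1),(3,2)):
        d=C[j]-C[i];print(np.linalg.norm(d),np.degrees(np.arctan2(-d[0],d[1])))
    for i,j in((0,3),(1,2)):
        d=C[j]-C[i];print(np.linalg.norm(d),np.degrees(np.arctan2(d[1],d[0])))
```

```text
scene [[ 0.4223 -0.3693]
 [ 0.4836  0.3673]
 [ 0.6848  0.3485]
 [ 0.622  -0.3665]] [ 0.5532 -0.005 ]
0.7391955313346982 -4.758326952861519
0.7176941727111912 -5.022946828709263
0.19976317927313153 0.8196971675418568
0.20214272523851953 -5.351241339062788
side [[ 0.4185 -0.3589]
 [ 0.486   0.3642]
 [ 0.6831  0.3491]
 [ 0.6168 -0.3745]] [ 0.5511 -0.005 ]
0.7262587125889195 -5.333171843336639
0.7266406573211444 -5.229755616813767
0.19898120869415095 -4.508962129664554
0.19767567339270833 -4.393142525309228
```

carry_out:
  commands:
    - [[0, 0, 0, -5.1], [0, 0, 0, -5.1], [0, 0, 0, -5.1], [-1.63, -3.18, 0, 0], [-1.63, -3.18, 0, 0], [-1.63, -3.18, 0, 0], [-1.63, -3.18, 0, 0], [-1.63, -3.18, 0, 0], [-1.63, -3.18, 0, 0], [-1.63, -3.18, 0, 0], [-1.63, -3.18, 0, 0], [-1.63, -3.18, 0, 0], [-1.63, -3.18, 0, 0], [-1.63, -3.18, 0, 0], [-1.63, -3.18, 0, 0], [-1.63, -3.18, 0, 0], [-1.63, -3.18, 0, 0], [-1.63, -3.18, 0, 0], [-1.63, -3.18, 0, 0], [-1.63, -3.18, 0, 0]]
  claw: 7
  grip_force: 20

```text
t: 1.77
tool_pos: [0.4372, -0.0015, 0.2035]
orientation: [-0.136, -3.139, -0.0]
force: [0.2, 1.3, 0.3]
opening: 0.0699
```

carry_out:
  commands:
    - [[0, 0, 2, 0], [0, 0, 2, 0], [0, 0, 2, 0], [0, 0, 2, 0], [0, 0, 1.5, 0], [0, 0, 1, 0], [0, 0, 0.4, 0], [0, 0, 0, 0], [0, 0, 0, 0]]

```text
t: 2.52
tool_pos: [0.4374, 0.0003, 0.0954]
orientation: [0.136, 3.138, -0.0]
force: [-0.1, -0.6, 0.1]
opening: 0.0698
```

Run:
```python
from plant import robot
import cv2
print(robot.read_state()["tool_pos"])
a=robot.read_camera("side")[:,:,::-1]
b=robot.read_camera("scene")[:,:,::-1]
cv2.imwrite("pics/d1.png",cv2.hconcat([cv2.resize(a[100:250,170:320],(400,400)),cv2.resize(b[130:280,150:300],(400,400))]))
```

```text
[4.37423632e-01 2.63966504e-04 9.53645656e-02]
```

View pics/d1.png

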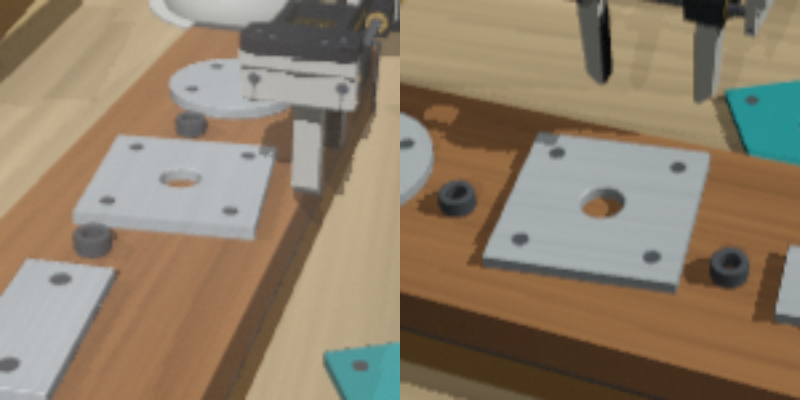

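Run:
```python
from h import *
print(ray("side",[(284.4,171),(290,172)],.081), ray("scene",[(150+600*0+ (205)*.375,130+82*.375),(150+308*.375,130+100*.375)],.081))
P=robot.camera_params("scene")
for v in(-.05,-.035,.035,.05):
    X=np.array([.4374,.0003,.081])+v*np.array([.0872,.9962,0]);x=P["mtx"]@(P["R"]@X+P["t"]);print(x[:2]/x[2])
```

```text
[[ 0.44808076 -0.01656761]
 [ 0.43668387 -0.01476698]] [[ 0.40342972 -0.04922205]
 [ 0.40799364  0.03587223]]
[222.71003636 169.13051462]
[229.45091908 170.5069124 ]
[261.74688001 177.10131418]
[268.85278466 178.55224454]
```

Run:
```python
from h import *
import cv2
print(robot.read_state()["tool_pos"],robot.read_state()["q"])
a=robot.read_camera("side")[:,:,::-1]
b=robot.read_camera("scene")[:,:,::-1]
def mark(im,n):
    im=cv2.resize(im,None,fx=4,fy=4,interpolation=cv2.INTER_CUBIC);P=robot.camera_params(n)
    for s in(-1,1):
      for z in(.081,.11):
        X=np.array([.4374,.0003,z])+s*.035*np.array([.0872,.9962,0]);x=P["mtx"]@(P["R"]@X+P["t"]);u=x[:2]/x[2]
        cv2.circle(im,tuple(int(k*4+2) for k in u),4,(0,0,255) if z<.1 else (0,255,0),1)
    return im
a=mark(a,"side")[110*4:210*4,240*4:340*4];b=mark(b,"scene")[100*4:200*4,200*4:300*4]
cv2.imwrite("pics/d2.png",cv2.hconcat([a,b]))
```

```text
[4.37983415e-01 2.26141276e-04 9.59598519e-02] [-1.16680195e-01 -2.46306762e-01  2.05016062e+00  3.33242375e-05
  1.33579552e+00 -1.60079956e+00]
```

View pics/d2.png

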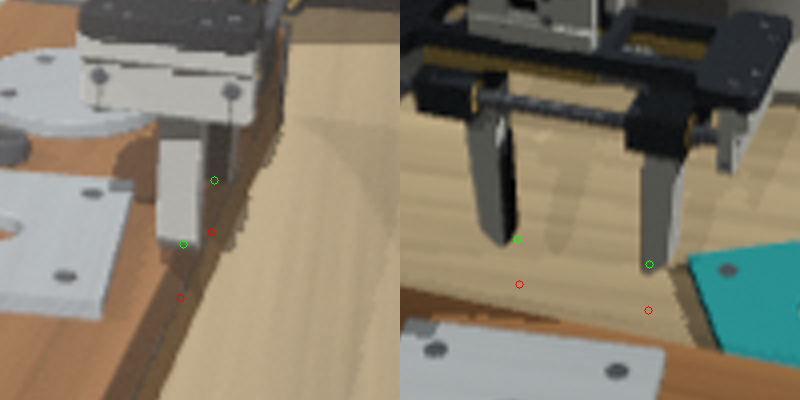

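carry_out:
  commands:
    - [[0, 0, 0.5, 0], [0, 0, 0.5, 0], [0, 0, 0.5, 0], [0, 0, 0.5, 0], [0, 0, 0, 0], [0, 0, 0, 0]]

```text
t: 3.22
tool_pos: [0.4365, 0.0003, 0.074]
orientation: [-0.136, -3.137, -0.0]
force: [-1.2, -0.3, 0.4]
opening: 0.0703
```

```bash
cat > m.py <<'E'
from h import *
import cv2,sys
def go(name,zs=(.08,.09)):
    s=robot.read_state();p=s["tool_pos"];print(s["t"],p,s["force"])
    a=robot.read_camera("side")[:,:,::-1].copy()
    b=robot.read_camera("scene")[:,:,::-1].copy()
    cv2.imwrite(f"pics/{name}_side.png",a);cv2.imwrite(f"pics/{name}_scene.png",b)
    def mark(im,n):
        im=cv2.resize(im,None,fx=4,fy=4,interpolation=cv2.INTER_CUBIC);P=robot.camera_params(n)
        for s in(-1,1):
          for z in zs:
            X=np.array([p[0],p[1],z])+s*.035*np.array([.0872,.9962,0]);x=P["mtx"]@(P["R"]@X+P["t"]);u=x[:2]/x[2]
            cv2.circle(im,tuple(int(k*4+2) for k in u),4,(0,0,255) if z==zs[0] else (0,255,0),1)
        return im
    a=mark(a,"side")[120*4:220*4,220*4:320*4];b=mark(b,"scene")[120*4:220*4,200*4:300*4]
    cv2.imwrite(f"pics/{name}.png",cv2.hconcat([a,b]))
E
python3 -c "from m import *;go('e1')"
```

```text
3.2167 [4.36494196e-01 3.29182062e-04 7.40476190e-02] [-1.17674044 -0.28037002  0.35055745]
```

View pics/e1.png

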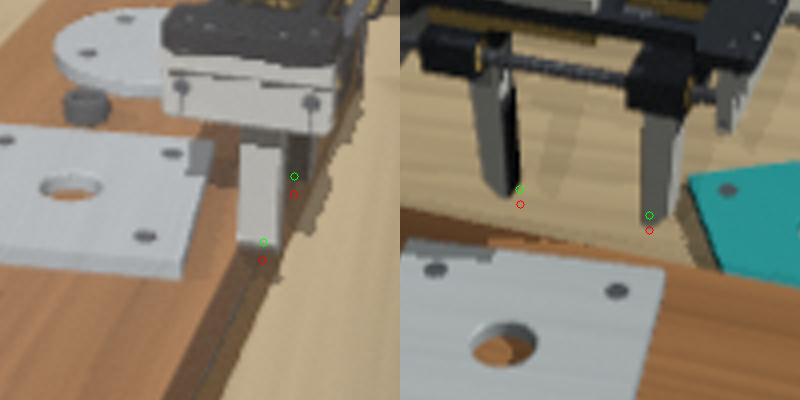

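carry_out:
  commands:
    - [[0, 0, 0.3, 0], [0, 0, 0.3, 0], [0, 0, 0, 0], [-0.3, 0, 0, 0], [-0.3, 0, 0, 0], [-0.3, 0, 0, 0], [-0.3, 0, 0, 0], [0, 0, 0, 0]]

```text
t: 3.98
tool_pos: [0.4498, -0.0009, 0.0689]
orientation: [0.136, 3.138, -0.0]
force: [-0.6, 0.5, -0.1]
opening: 0.0701
```

```bash
python3 -c "from m import *;go('e2',(.076,.086))"
```

```text
3.9833 [ 0.44976883 -0.00085969  0.06893248] [-0.57870111  0.50298738 -0.10052731]
```

View pics/e2.png

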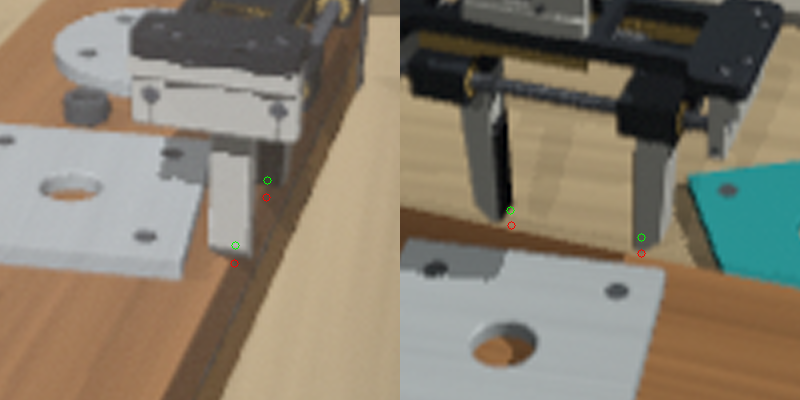

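carry_out:
  commands:
    - [[-0.2, 0, 0.1, 0], [-0.3, 0, 0, 0], [-0.3, 0, 0, 0], [-0.3, 0, 0, 0], [-0.3, 0, 0, 0], [-0.3, 0, 0, 0], [-0.3, 0, 0, 0], [-0.3, 0, 0, 0], [-0.3, 0, 0, 0], [-0.3, 0, 0, 0], [-0.3, 0, 0, 0], [-0.3, 0, 0, 0], [-0.3, 0, 0, 0], [-0.2, 0, 0, 0], [-0.1, 0, 0, 0], [0, 0, 0, 0]]

```text
t: 5.42
tool_pos: [0.4902, -0.0045, 0.0677]
orientation: [0.136, 3.138, -0.0]
force: [-1.3, 1.5, 0.7]
opening: 0.07
```

```bash
python3 -c "from m import *;go('e3',(.076,.086))"
```

```text
5.4167 [ 0.49016355 -0.00447797  0.06774103] [-1.28879442  1.47726062  0.68142223]
```

View pics/e3.png

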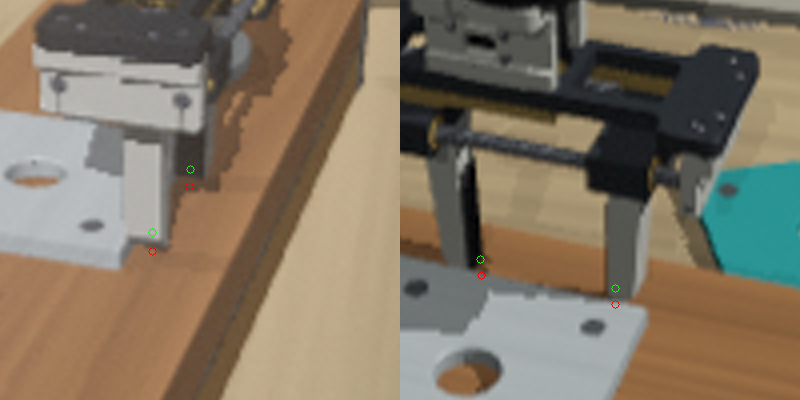

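View pics/e3_scene.png

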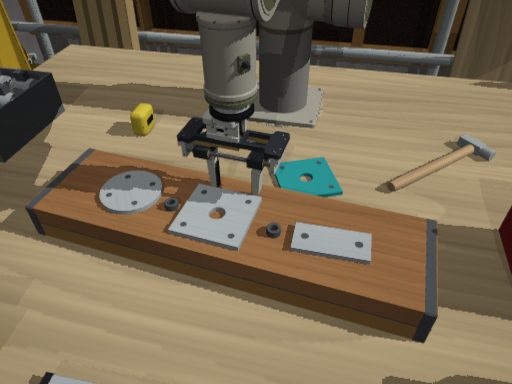

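carry_out:
  commands:
    - [[-0.2, 0, 0, 0], [-0.3, 0, 0, 0], [-0.3, 0, 0, 0], [-0.3, 0, 0, 0], [-0.3, 0, 0, 0], [-0.3, 0, 0, 0], [-0.3, 0, 0, 0], [-0.3, 0, 0, 0], [-0.3, 0, 0, 0], [-0.3, 0, 0, 0], [-0.3, 0, 0, 0], [-0.3, 0, 0, 0], [-0.3, 0, 0, 0], [-0.3, 0, 0, 0], [-0.2, 0, 0, 0], [-0.2, 0, 0, 0], [0, 0, 0, 0]]

```text
t: 6.93
tool_pos: [0.5352, -0.0083, 0.0678]
orientation: [0.136, 3.138, 0.0]
force: [-0.4, -0.2, 0.9]
opening: 0.0702
```

Run:
```python
from m import *
go('e4',(.076,.086))
a=cv2.imread("pics/e4_scene.png");cv2.imwrite("pics/e4c.png",cv2.resize(a[165:285,140:290],None,fx=5,fy=5,interpolation=cv2.INTER_CUBIC))
```

```text
6.9333 [ 0.5352314  -0.00826376  0.06777355] [-0.37524752 -0.16347233  0.87036975]
```

View pics/e4c.png

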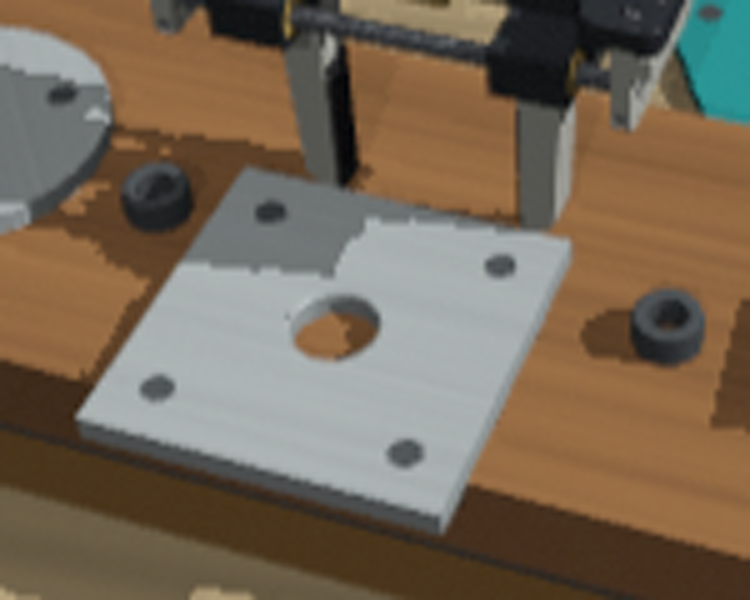

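View pics/e4_side.png

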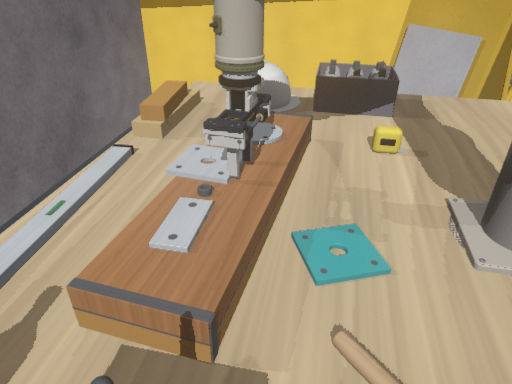

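```bash
cat > q.py <<'E'
from h import *
np.set_printoptions(precision=4,suppress=True)
U=np.array([.9962,-.0872]);V=np.array([.0872,.9962])
def rep(C):
    for c in C: print("u %.4f v %.4f"%(c@U,c@V))
    print("mean",C.mean(0)@U,C.mean(0)@V,[round(np.linalg.norm(C[i]-C[i-1]),4) for i in range(4)])
E
python3 - <<'E'
from q import *
rep(ray("scene",np.array([(247,168),(571,240),(440,522),(78,418)])/5+[139.6,164.6],.086))
E
```

```text
u 0.5437 v -0.0366
u 0.5426 v 0.0924
u 0.6757 v 0.0934
u 0.6735 v -0.0368
mean 0.6089071232531217 0.02808826406577069 [np.float64(0.1298), np.float64(0.129), np.float64(0.1331), np.float64(0.1302)]
```

carry_out:
  commands:
    - [[-0.2, 0, 0, 0], [-0.2, 0, 0, 0], [-0.2, 0, 0, 0], [-0.2, 0, 0, 0], [-0.2, 0, 0, 0], [-0.2, 0, 0, 0], [-0.2, 0, 0, 0], [-0.2, 0, 0, 0], [-0.1, 0, 0, 0], [0, 0, 0, 0], [0, 0, 0, 0]]

```text
t: 7.95
tool_pos: [0.552, -0.0097, 0.0678]
orientation: [0.136, 3.138, -0.0]
force: [-1.4, 0.6, 0.3]
opening: 0.07
```

Run:
```python
from m import *
go('e5',(.076,.086))
a=cv2.imread("pics/e5_scene.png");cv2.imwrite("pics/e5c.png",cv2.resize(a[165:285,140:290],None,fx=5,fy=5,interpolation=cv2.INTER_CUBIC))
```

```text
7.95 [ 0.55202539 -0.00974599  0.06776365] [-1.41818904  0.60554147  0.31394255]
```

View pics/e5c.png

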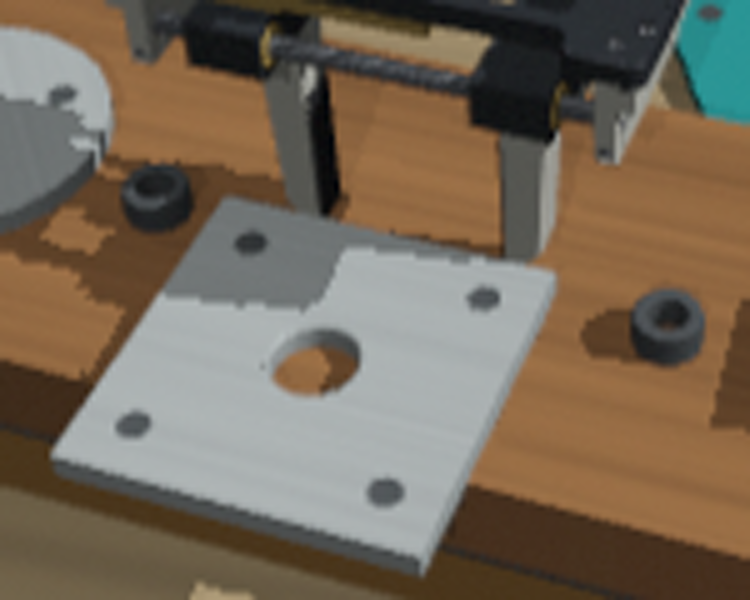

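Run:
```python
from q import *
k=lambda p:np.array(p)/5+[139.6,164.6]
rep(ray("scene",k([(225,199),(555,271),(420,565),(52,460)]),.086))
rep(ray("scene",k([(472,487),(749,560),(98,387),(0,361)]),.076))
```

```text
u 0.5619 v -0.0370
u 0.5593 v 0.0919
u 0.6931 v 0.0935
u 0.6921 v -0.0360
mean 0.626585143315456 0.028098501240167148 [np.float64(0.1302), np.float64(0.129), np.float64(0.1337), np.float64(0.1295)]
u 0.6522 v 0.0948
u 0.6520 v 0.1880
u 0.6519 v -0.0429
u 0.6519 v -0.0814
mean 0.6519691095143801 0.039633769680478464 [np.float64(0.1763), np.float64(0.0932), np.float64(0.2309), np.float64(0.0385)]
```

carry_out:
  commands:
    - [[0.5, 0, 0, 0], [1, 0, 0, 0], [1, 0, 0, 0], [1, 0, 0, 0], [0, 0, -1, 0], [0, 0, -2, 0], [0, 0, -3, 0], [0, 0, -3, 0], [0, 0, -3, 0], [0, 0, -2, 0], [0, 0, 0, 0], [0, 0, 0, 0]]

```text
t: 9.05
tool_pos: [0.5183, -0.0068, 0.2102]
orientation: [0.136, 3.134, -0.0]
force: [0.4, 0.0, -1.1]
opening: 0.0701
```

Run:
```python
from m import *
go('e6',(.076,.086))
a=cv2.imread("pics/e6_scene.png");b=cv2.imread("pics/e6_side.png")
cv2.imwrite("pics/e6c.png",cv2.hconcat([cv2.resize(a[160:285,140:265],(400,400)),cv2.resize(b[110:210,120:220],(400,400))]))
```

```text
9.05 [ 0.51832491 -0.00681134  0.21024493] [ 0.36273128  0.03058411 -1.09871743]
```

View pics/e6c.png

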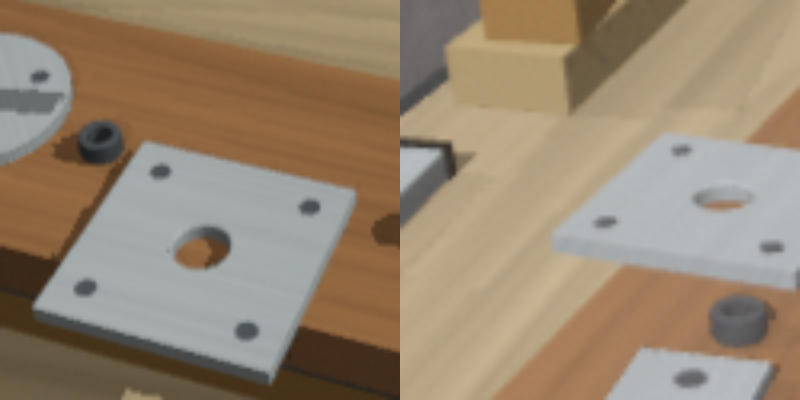

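View pics/e6_scene.png

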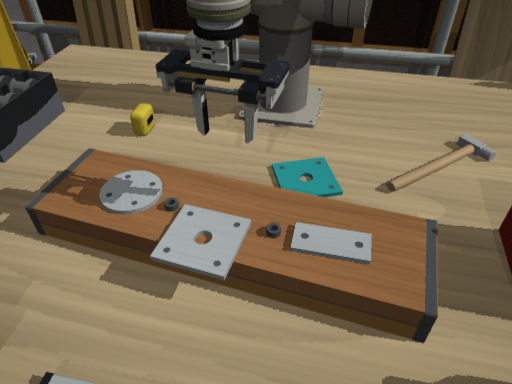

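The pictures show the square plate flat and overhanging squarely. Its far corners are at about (154,256) and (222,274) in the scene view. The round plate, narrow plate and nuts are where they were at the start, and the gripper is clear.

```bash
python3 -c "from plant import robot;print(robot.close_job())"
```

```text
the job is handed in; nothing more can be done
None
```

I pushed the square plate (the middle one) straight out over the far edge with the two open fingertips, backed off, lifted clear and handed the job in at about 9 s.

- **Plate position:** the last measurement, taken from the scene view just before I backed off, gave about 40 mm of overhang. The plate was square to the edge within about 1°. After the retreat it looked flat and unmoved.
- **Bystanders:** by eye, the round plate, the narrow plate and both nuts are where they were at the start.
- **Forces:** the wrist readings at the end of each move were under 2 N. I did not read forces during the moves.
- **Disagreement:** in the images the fingertips stood about 12 mm above the reported TCP height. By `finger_overhang` they should have been 14 mm below it. I set the pushing height from the images, and no contact with the boards showed in the wrist force.

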